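Line up the leaf punches by size

TASK

Put the four round leaf punches away on the plank: stand each one upright in the middle of its own cork rest, lined up in order of size, with the smallest on the rest nearest the amber glass dish and the largest on the rest farthest from it. Do not let any of them fall over on the way.

Things in the scene. Friction and masses are not known exactly. Their poses are not given: they have to be found in the camera images.
- punch_a: The smallest of four round leaf punches: a plain steel cylinder 30 mm in diameter and 18 mm tall, with a straight round wooden handle 24 mm in diameter and 36 mm long on top (a thin brass collar at its foot). Overall height 54 mm, about 90 g (varies by up to a third). Loose, standing upright on the table at the start. Origin at the centre of its underside, z up along its axis; round, so its yaw means nothing.
- punch_b: The second smallest of four round leaf punches: a plain steel cylinder 38 mm in diameter and 34 mm tall, with a straight round wooden handle 24 mm in diameter and 36 mm long on top (a thin brass collar at its foot). Overall height 70 mm, about 140 g (varies by up to a third). Loose, standing upright on the table at the start. Origin at the centre of its underside, z up along its axis; round, so its yaw means nothing.
- punch_c: The second largest of four round leaf punches: a plain steel cylinder 46 mm in diameter and 50 mm tall, with a straight round wooden handle 24 mm in diameter and 36 mm long on top (a thin brass collar at its foot). Overall height 86 mm, about 200 g (varies by up to a third). Loose, standing upright on the table at the start. Origin at the centre of its underside, z up along its axis; round, so its yaw means nothing.
- punch_d: The largest of four round leaf punches: a plain steel cylinder 54 mm in diameter and 66 mm tall, with a straight round wooden handle 24 mm in diameter and 36 mm long on top (a thin brass collar at its foot). Overall height 102 mm, about 280 g (varies by up to a third). Loose, standing upright on the table at the start. Origin at the centre of its underside, z up along its axis; round, so its yaw means nothing.
- rest0: A round cork rest, 64 mm in diameter and 6 mm thick, glued on a dark plank 12 mm thick, 85 mm wide and 390 mm long lying on the table. Origin at the centre of the cork's underside, on the plank; the cork's top, where a punch stands, is 6 mm above it (18 mm above the table). The four rests are alike, 90 mm apart in one straight row; which of them is where in the row changes from start to start, so tell their places by their distance from the dish.
- rest1: A round cork rest, 64 mm in diameter and 6 mm thick, glued on a dark plank 12 mm thick, 85 mm wide and 390 mm long lying on the table. Origin at the centre of the cork's underside, on the plank; the cork's top, where a punch stands, is 6 mm above it (18 mm above the table). The four rests are alike, 90 mm apart in one straight row; which of them is where in the row changes from start to start, so tell their places by their distance from the dish.
- rest2: A round cork rest, 64 mm in diameter and 6 mm thick, glued on a dark plank 12 mm thick, 85 mm wide and 390 mm long lying on the table. Origin at the centre of the cork's underside, on the plank; the cork's top, where a punch stands, is 6 mm above it (18 mm above the table). The four rests are alike, 90 mm apart in one straight row; which of them is where in the row changes from start to start, so tell their places by their distance from the dish.
- rest3: A round cork rest, 64 mm in diameter and 6 mm thick, glued on a dark plank 12 mm thick, 85 mm wide and 390 mm long lying on the table. Origin at the centre of the cork's underside, on the plank; the cork's top, where a punch stands, is 6 mm above it (18 mm above the table). The four rests are alike, 90 mm apart in one straight row; which of them is where in the row changes from start to start, so tell their places by their distance from the dish.
- dish: The shallow amber-brown glass paste dish, 96 mm across and 24 mm high, standing on the table just past one end of the plank, in line with the row of rests, its centre about 115 mm from the nearest rest. It is at either end, changing from start to start; past the other end stands a closed clear glass jar with a steel lid, 75 mm high and 60 mm across. Fixed. Origin at the centre of its underside.
Not all that is in view belongs to the job. Leave any green look-alike of the punch_a alone.

How it is judged:
At the end, for the whole second after the job is handed in: Each punch stands upright (within 0.1 rad) and at rest on top of a cork rest, its axis within 12 mm of the cork's centre; counted from the dish the order is smallest, second smallest, second largest, largest; all are released ((horizontal distance between punch_a and rest0 below 0.012 m or horizontal distance between punch_a and rest1 below 0.012 m or horizontal distance between punch_a and rest2 below 0.012 m or horizontal distance between punch_a and rest3 below 0.012 m) and horizontal distance between punch_a and dish between 0.07 and 0.16 m and height (world z) of punch_a between 0.013 and 0.023 m and angle between each of punch_a, punch_b, punch_c, punch_d's own z axis and vertical below 0.1 rad and linear speed of each of punch_a, punch_b, punch_c, punch_d below 0.02 m/s and angular speed of each of punch_a, punch_b, punch_c, punch_d below 0.2 rad/s and (horizontal distance between punch_b and rest0 below 0.012 m or horizontal distance between punch_b and rest1 below 0.012 m or horizontal distance between punch_b and rest2 below 0.012 m or horizontal distance between punch_b and rest3 below 0.012 m) and horizontal distance between punch_b and dish between 0.16 and 0.25 m and height (world z) of punch_b between 0.013 and 0.023 m and (horizontal distance between punch_c and rest0 below 0.012 m or horizontal distance between punch_c and rest1 below 0.012 m or horizontal distance between punch_c and rest2 below 0.012 m or horizontal distance between punch_c and rest3 below 0.012 m) and horizontal distance between punch_c and dish between 0.25 and 0.34 m and height (world z) of punch_c between 0.013 and 0.023 m and (horizontal distance between punch_d and rest0 below 0.012 m or horizontal distance between punch_d and rest1 below 0.012 m or horizontal distance between punch_d and rest2 below 0.012 m or horizontal distance between punch_d and rest3 below 0.012 m) and horizontal distance between punch_d and dish between 0.34 and 0.43 m and height (world z) of punch_d between 0.013 and 0.023 m); the robot touches nothing.
It fails at once if a punch fell over (leaned more than 0.9 rad) (angle between any of punch_a, punch_b, punch_c, punch_d's own z axis and vertical above 0.9 rad).
It also fails if it takes over 112 s, if anything falls off the work surface, if the arm or the gripper's body presses on something with over 40 N, if the wrist force passes 120 N, or if a joint passes its speed limit or range.

ROBOT

A 7-joint arm with a two-finger parallel gripper is mounted at the origin on the work surface. World frame = base frame: x ahead of the robot, y to its left, z up, the work surface at z = 0. Lengths are in m, angles in rad, forces in N, time in s.
With the tool pointing down it reaches from about 0.425 to 0.925 m from the base axis. Payload 6.8 kg.
Tool frame: the origin (TCP) lies at the very end of the fingers, on their centre line; the grasp point (between the pads) lies 19 mm behind it; z points along the fingers, y is the line along which they close (so a half turn about z gives the same grasp; the last joint's range is limited). The gripper opens to 85 mm and grips with 20 to 120 N. Pads are 22 mm wide; open, the fingers measure 114 mm over their backs; the gripper's body (76 mm by 85 mm) begins 54 mm behind the grasp point. The pads swing forward as they close: fully open they stand 13 mm farther back than shut.
Start: joints at [1.183, 0.477, 0.022, 1.555, -0.011, 1.109, -0.083], TCP at [0.186, -0.649, 0.231] pointing down, gripper open.
Joint ranges: [-2.96, 2.96], [-0.34, 2.1], [-1.41, 1.46], [0.24, 2.44], [-1.37, 4.51], [0.17, 1.92], [-2.96, 2.96]. Speed limits (rad/s): [2.39, 2.39, 3.14, 3.14, 3.14, 3.14, 3.14].

INTERFACE

Orientations are given as a rotation vector (axis times angle).
In Python, from bench import get_obs, viewer, r gives the robot as it stands. The module is installed in compiled form; this text tells all that it offers.
- The arm moves only by the tool play_rows, never from a script. Its argument "commands" is a list that holds one entry, the list of rows, each a list of 5 numbers: the gripper's target within -1 to 1 (shut at 1, half-way at 0, fully open at -1), then the shift along the tool's x, y, z scaled (see below), then the turn about the tool's z scaled (see below). A call has 1 to 12 rows; each row is the pose to reach, as a shift and turn from the pose commanded when the call began, along the tool's axes at that moment; what a row does not reach only later rows make up. The controller multiplies each number of a shift by 0.2 m and each number of a turn by pi/2 rad. A row lasts 1/12 s, in which the tool goes at most 41.7 mm and 7.16 degrees, less where a joint would pass 70% of its speed; a pose out of reach is approached as far as the arm can. A call with a number of a shift or a turn outside -1 to 1 is refused whole. A call with a gripper value outside its range is refused whole. The fingers move at their own pace and stop on an object; "grip_force" is the grip in N (left out, the last holds). Time passes only in rows, so rows that repeat a pose let the fingers close. It gives the time, the measured TCP pose, the force, the opening and the grip force at its end, in the units of the state.
- get_obs(): the state, without advancing time (a new reading comes with each control period).
- viewer.grab_frame(name): name is "side" or "top"; returns a dict with "pixels" (480x640x3 uint8, red, green, blue), "fovy" (degrees; the focal length in pixels is half the picture's height over the tangent of half this angle, whatever the lens; pixels are square), "cx", "cy" (the principal point, pixels), "distortion" ([k1, k2, p1, p2, k3] as OpenCV has them; the pictures are not rectified), "world_to_cam" (4x4, takes a point from world to camera coordinates). Camera axes: x right, y up, looking along -z (the intrinsics and any distortion apply to the point x, -y, -z); pixel columns grow to the right and rows downward; lengths in m; the calibration is good to about 2 mm. A picture is of the moment at which its call begins. There is no depth.
- r.hand_in(): hands the job in; it is judged then, once.
Trained networks look in a picture, given as the dict that the camera call returned (one of the last four; its "shot" number tells which), for a name from the list of things; names that differ only in an ending like _2 or _b are one class to them, and where a whole thing is asked for, a point or a joint stands for the part that bears it (a point fixed in the world has none). Each returns a list of dicts, best first, with "score" (0 to 1); they miss things now and then, are a little off and sometimes report something else, mostly with a low value. They report only what shows in the picture. A call takes as long as a camera call. They do not tell look-alikes from the thing itself.
- viewer.trace(picture, thing): "pixels" (480x640 bool, what is visible of it) and "rect" ([left, top, right, bottom] in pixels, round what is visible of it).
The state is a dict: "clock": time; "joints": joint angles; "qvel": joint speeds; "tau": joint torques, N m; "tcp_pos": TCP position; "orientation": TCP orientation; "contact_force": force on the tool from outside, world axes, zero at the start; "moment": the same for the moment, N m; "grip_width": finger opening in m; "gripper_force": force on a finger pad.
Only numpy, scipy, OpenCV 4.12 (cv2) and the standard library are available. Lean on these libraries where they do the work, as an engineer would, in place of code of your own. Each camera call takes 0.05 s, during which the arm holds its last target. There are 200 camera calls.

## Working session

There is one attempt and no reset: what is moved stays moved. The work goes in short steps, Python scripts to look and compute and a tool call to move; the robot and the scene stay as the last step left them, time stands still between calls to the robot, and variables do not carry over. Pictures are saved under pics/ and viewed, at most 14 in all, crops included, and the job is handed in when it is done.

Besides the shell and the picture viewer there is one more tool, called after "Call:" as name([rows], argument=value, ...), one row to a line, values as JSON. play_rows: Moves the arm, as the interface text tells. Shifts and turns lie within -1 to 1; 1 stands for 0.2 m of shift or pi/2 rad of turn. Its arguments: {"type":"object","properties":{"commands":{"type":"array","items":{"type":"array","items":{"type":"array","items":{"type":"number","minimum":-1,"maximum":1}}}},"grip_force":{"type":"number"}},"required":["commands"]}

```bash
mkdir -p pics; python3 - <<'E'
from bench import get_obs, viewer, r
import cv2
o=get_obs(); print({k:o[k] for k in('clock','tcp_pos','orientation','grip_width','joints')})
for n in('top','side'):
    p=viewer.grab_frame(n); cv2.imwrite(f'pics/{n}0.png',p['pixels'][:,:,::-1]); print(n,p['fovy'],p['cx'],p['cy'],p['distortion'],p['world_to_cam'].tolist() if hasattr(p['world_to_cam'],'tolist') else p['world_to_cam'])
    for t in('punch_a','punch_b','punch_c','punch_d','rest0','dish'):
        print(t,[(round(d['score'],2),d['rect']) for d in viewer.trace(p,t)])
E
```

```text
{'clock': 0.0, 'tcp_pos': array([ 0.18625291, -0.64817456,  0.23030998]), 'orientation': array([-3.10909460e+00, -4.37897367e-01,  5.87628616e-04]), 'grip_width': 0.08570551808404281, 'joints': array([ 1.18288579,  0.47781894,  0.0223205 ,  1.5564579 , -0.01151293,
        1.10929359, -0.08309612])}
top 53.87463565264421 323.1923734296359 255.97248404247796 [-0.12465362  0.          0.          0.          0.        ] [[0.001359268176173998, -0.9999987059400315, 0.0008605279122234528, 0.026418846049150388], [0.9989205036461767, 0.001397758164142756, 0.04643138666229257, -0.5348792849189511], [-0.04643252938720861, 0.0007964862692141344, 0.9989211109113316, -0.816337611315799], [0.0, 0.0, 0.0, 1.0]]
punch_a [(0.9, [414.2, 281.5, 452.5, 309.4]), (0.9, [477.8, 296.0, 522.9, 331.7]), (0.63, [206.6, 333.3, 226.4, 353.3]), (0.61, [307.1, 281.7, 325.6, 304.9]), (0.59, [132.3, 282.5, 154.9, 300.4]), (0.53, [166.8, 339.3, 189.9, 356.8])]
punch_b [(0.9, [414.2, 281.5, 452.5, 309.4]), (0.9, [477.8, 296.0, 522.9, 331.7]), (0.63, [206.6, 333.3, 226.4, 353.3]), (0.61, [307.1, 281.7, 325.6, 304.9])
[... 1637 characters left out ...]
.98, [376.0, 114.4, 401.4, 160.9]), (0.8, [358.4, 151.8, 381.1, 189.8]), (0.68, [384.5, 321.2, 399.1, 347.0]), (0.65, [333.2, 347.1, 354.6, 375.2]), (0.62, [342.8, 227.3, 364.6, 261.9]), (0.57, [382.6, 365.4, 404.2, 394.0])]
punch_d [(0.98, [376.0, 114.4, 401.4, 160.9]), (0.8, [358.4, 151.8, 381.1, 189.8]), (0.68, [384.5, 321.2, 399.1, 347.0]), (0.65, [333.2, 347.1, 354.6, 375.2]), (0.62, [342.8, 227.3, 364.6, 261.9]), (0.57, [382.6, 365.4, 404.2, 394.0])]
rest0 [(0.94, [263.8, 186.8, 296.2, 206.3]), (0.8, [255.9, 212.9, 292.5, 240.9]), (0.71, [250.5, 252.0, 288.8, 278.6]), (0.67, [334.6, 344.6, 352.9, 375.2]), (0.62, [270.9, 153.0, 299.4, 178.7])]
dish [(0.23, [378.0, 117.4, 398.9, 161.2])]
```

View pics/top0.png

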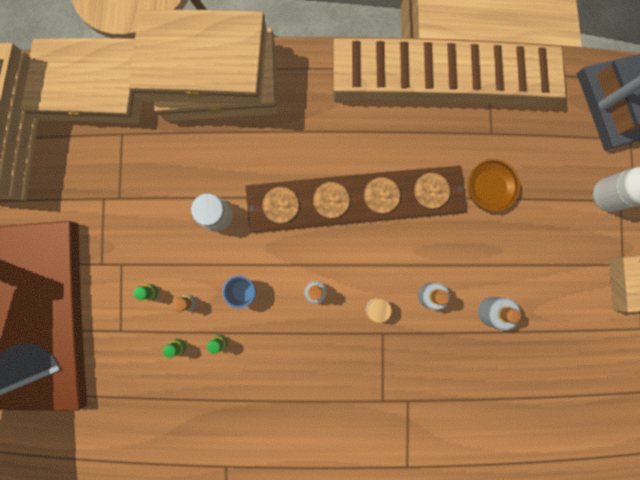

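View pics/side0.png

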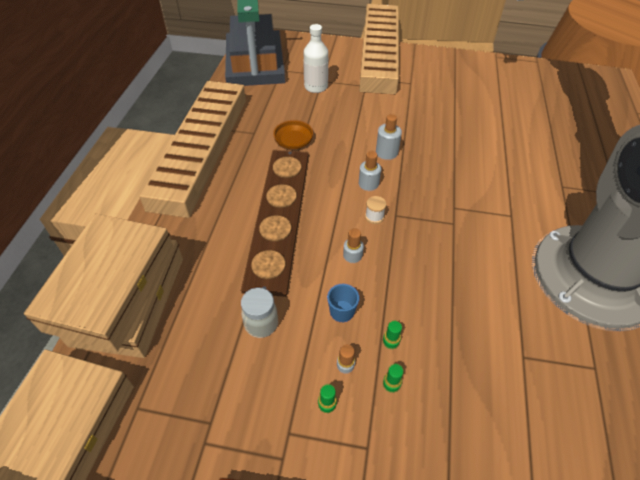

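Top picture: the dish is at (495,186), so the order runs leftwards from there over rests at (432,190), (382,195), (331,200) and (280,205). The punches are d at (505,315), c at (435,296), b at (316,292). The one at (184,302) looks like a. The green ones at (146,292), (174,348) and (216,345) are look-alikes. I'll confirm a in a crop and fit positions.

```bash
cat > h.py <<'E'
import numpy as np, cv2
from scipy.optimize import least_squares
from bench import get_obs, viewer, r
SZ={'a':(15,18),'b':(19,34),'c':(23,50),'d':(27,66)}
def proj(p,P):
    W=np.array(p['world_to_cam']); f=240/np.tan(np.radians(p['fovy'])/2)
    X=(np.c_[P,np.ones(len(P))]@W.T)[:,:3]*[1,-1,-1]
    K=np.array([[f,0,p['cx']],[0,f,p['cy']],[0,0,1]])
    return cv2.projectPoints(X,np.zeros(3),np.zeros(3),K,np.array(p['distortion'],float))[0][:,0]
t=np.linspace(0,2*np.pi,72)
def ring(x,y,z,rad): return np.c_[x+rad*np.cos(t),y+rad*np.sin(t),0*t+z]
def punch(x,y,n,z0=0):
    R,h=SZ[n]; R/=1e3;h/=1e3
    return np.vstack([ring(x,y,z0,R),ring(x,y,z0+h,R),ring(x,y,z0+h+.036,.012)])
def bbox(q): return np.r_[q.min(0),q.max(0)]
def fit(model,obs,x0):  # obs: list of (pic, rect)
    f=lambda v: np.concatenate([bbox(proj(p,model(*v)))-np.array(rc) for p,rc in obs])
    s=least_squares(f,x0,loss='soft_l1'); return s.x,f(s.x)
def near(p,thing,px,tol=14):
    c=[(np.hypot((d['rect'][0]+d['rect'][2])/2-px[0],(d['rect'][1]+d['rect'][3])/2-px[1]),d) for d in viewer.trace(p,thing)]
    c=[d for k,d in sorted(c,key=lambda e:e[0]) if k<tol]; return c[0] if c else None
E
cat > m.py <<'E'
from h import *
np.set_printoptions(precision=4,suppress=True)
T,S=viewer.grab_frame('top'),viewer.grab_frame('side')
G={'d':((500,314),(388,138)),'c':((434,296),(370,171)),'b':((316,292),(353,245)),'a':((184,302),(345,360))}
for n,(pt,ps) in G.items():
    for obs in ([(T,pt)],[(S,ps)],[(T,pt),(S,ps)]):
        o=[(p,near(p,'punch_'+n,q)) for p,q in obs]; o=[(p,d['rect']) for p,d in o if d]
        if not o: print(n,'missing');continue
        v,e=fit(lambda x,y:punch(x,y,n),o,[.47,0]); print(n,v,e.round(1))
R=[(280,205),(331,200),(382,195),(432,190)]
for q in R:
    d=near(T,'rest0',q)
    if d: v,e=fit(lambda x,y:np.vstack([ring(x,y,.018,.032),ring(x,y,.012,.032)]),[(T,d['rect'])],[.6,0]); print('rest',q,v,e.round(1))
for q in [(280,170),(275,228),(281,196),(268,264)]:
    d=near(S,'rest0',q)
    if d: v,e=fit(lambda x,y:np.vstack([ring(x,y,.018,.032),ring(x,y,.012,.032)]),[(S,d['rect'])],[.6,0]); print('restS',q,v,e.round(1))
A=cv2.resize(T['pixels'][270:370,120:340],None,fx=3.6,fy=3.6,interpolation=cv2.INTER_CUBIC)
B=cv2.resize(S['pixels'][310:410,310:420],None,fx=2.4,fy=2.4,interpolation=cv2.INTER_CUBIC)
C=np.zeros((600,792,3),np.uint8); C[:360]=A; C[360:600,:264]=B
cv2.imwrite('pics/crop.png',C[:,:,::-1])
E
python3 m.py
```

```text
d [ 0.4332 -0.2741] [ 1.1  1.6 -0.9 -1.2]
d [ 0.4294 -0.2766] [-1.1  0.   1.  -0. ]
d [ 0.4316 -0.2749] [ 1.5  2.4 -0.4 -0.3 -2.1  0.3  0.   0.3]
c [ 0.4647 -0.1602] [ 0.  -0.4 -0.   0.4]
c [ 0.4611 -0.161 ] [-0.4 -1.7  0.4  1.4]
c [ 0.4633 -0.1603] [ 0.1  0.3  0.   1.2 -1.4 -1.6 -0.7  1.4]
b [0.4701 0.0364] [ 0.1  0.  -0.1 -0. ]
b [0.47   0.0451] [-0.1 -0.9  0.1  0.8]
b [0.4703 0.038 ] [-0.8 -0.1 -1.  -0.2  0.2 -3.7  0.4 -2.1]
a [0.447  0.2655] [-1.6  0.4  1.9 -0.4]
a [0.4526 0.2725] [-0.8  0.4  0.8 -0.4]
a [0.4495 0.2703] [-4.3 -1.  -0.7 -1.9  1.2 -0.5  2.9 -1.3]
rest (280, 205) [0.6236 0.1036] [ 2.2 -1.1 -2.2  1.1]
rest (331, 200) [0.6342 0.013 ] [ 0.3  1.9 -0.3 -1.9]
rest (382, 195) [ 0.6447 -0.0789] [-1.3  0.3  1.3 -0.3]
rest (432, 190) [ 0.6505 -0.1623] [-0.1  2.6  0.1 -2.5]
restS (280, 170) [ 0.6528 -0.1583] [-1.2  1.   1.3 -1. ]
restS (275, 228) [0.632  0.0139] [ 0.6  2.  -0.6 -1.3]
restS (281, 196) [ 0.6381 -0.0731] [ 0.8 -2.3 -0.8  1.8]
restS (268, 264) [0.6215 0.1048] [ 2.3  0.2 -2.4 -0.1]
```

View pics/crop.png

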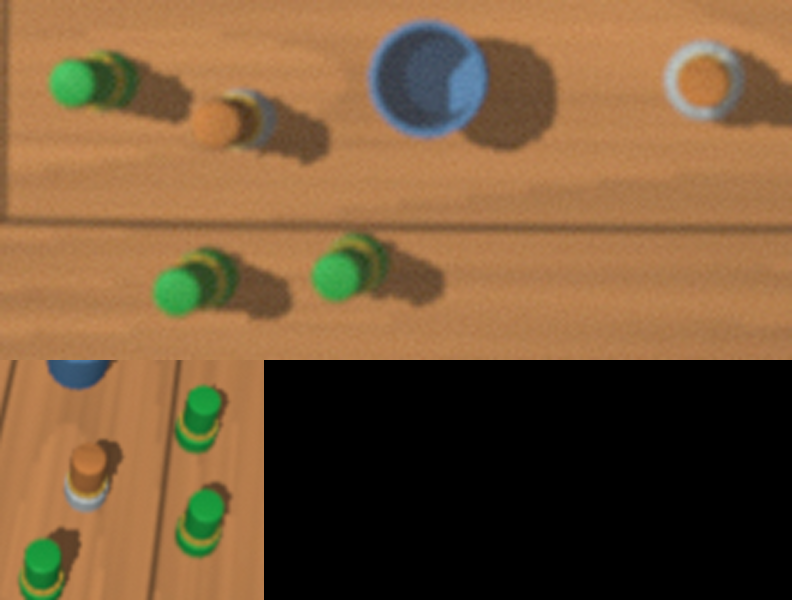

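In the crop, only the thing at (184,302) has a brown handle on steel, next to three green ones, so it is punch_a. Next I'll do a rigid row fit for the rests and overlay the model outlines.

```bash
cat > m2.py <<'E'
from h import *
np.set_printoptions(precision=4,suppress=True)
T,S=viewer.grab_frame('top'),viewer.grab_frame('side')
O=[]
for k,(q,s) in enumerate(zip([(432,190),(382,195),(331,200),(280,205)],[(285,166),(281,196),(275,228),(268,264)])):
    for p,c in((T,q),(S,s)):
        d=near(p,'rest0',c)
        if d: O.append((k,p,d['rect']))
def pos(v,k): return v[0]+(k-1.5)*.09*np.sin(v[2]),v[1]+(k-1.5)*.09*np.cos(v[2])
def res(v): return np.concatenate([bbox(proj(p,np.vstack([ring(*pos(v,k),.018,.032),ring(*pos(v,k),.012,.032)])))-np.array(rc) for k,p,rc in O])
s=least_squares(res,[.637,-.03,-.11],loss='soft_l1'); print(s.x,np.abs(s.fun).mean(),len(O)); Rr=[pos(s.x,k) for k in range(4)]; print(np.array(Rr))
P={'a':(.450,.2695),'b':(.4703,.038),'c':(.4633,-.1603),'d':(.4316,-.275)}
out=[]
for p,sl in((T,(150,335,120,540)),(S,(110,380,240,410))):
    im=cv2.resize(p['pixels'],None,fx=2 if p is S else 1.9,fy=2 if p is S else 1.9,interpolation=cv2.INTER_CUBIC); f=2 if p is S else 1.9
    def dr(P3,c): cv2.polylines(im,[np.int32((proj(p,P3)+.5)*f*8)],True,c,1,cv2.LINE_AA,3)
    for x,y in Rr: dr(ring(x,y,.018,.032),(0,0,255))
    for n,(x,y) in P.items():
        R,h=SZ[n]; dr(ring(x,y,0,R/1e3),(255,0,255)); dr(ring(x,y,h/1e3,R/1e3),(255,255,0)); dr(ring(x,y,h/1e3+.036,.012),(0,255,255))
    a,b,c,d=[int(v*f) for v in sl]; cv2.imwrite('pics/ov_%s.png'%('side' if p is S else 'top'),im[a:b,c:d,::-1])
E
python3 m2.py
```

```text
[ 0.6367 -0.0296 -0.1085] 1.395270827677847 7
[[ 0.6513 -0.1638]
 [ 0.6416 -0.0743]
 [ 0.6318  0.0152]
 [ 0.6221  0.1046]]
```

View pics/ov_top.png

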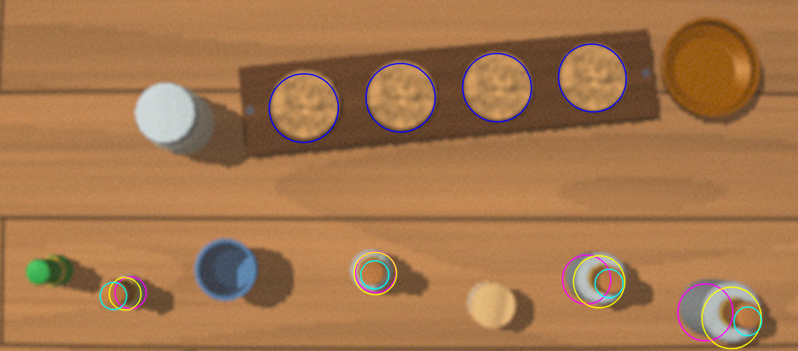

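View pics/ov_side.png

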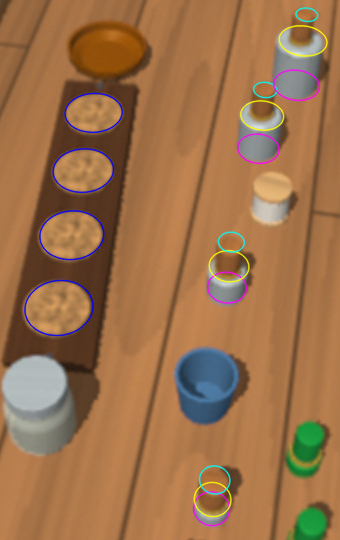

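Rests match well and the punches are within about 2 mm. I'll start with punch_d, which goes to the far rest, and turn the tool so that it closes along x.

Call:
play_rows([
  [[0, 0.2, -0.18, 0, -0.08], [0, 0.4, -0.36, 0, -0.16], [0, 0.6, -0.54, 0, -0.24], [0, 0.847, -0.729, 0, -0.32], [0, 0.847, -0.729, 0, -0.4], [0, 0.847, -0.729, 0, -0.48], [0, 0.847, -0.729, 0, -0.56], [0, 0.847, -0.729, 0, -0.64], [0, 0.847, -0.729, 0, -0.72], [0, 0.847, -0.729, 0, -0.822], [0, 0.847, -0.729, 0, -0.822], [0, 0.847, -0.729, 0, -0.822]],
], grip_force=40)

```text
clock: 3.5
tcp_pos: [0.3089, -0.4619, 0.2314]
orientation: [2.22, 2.223, 0.0]
contact_force: [0.3, -0.5, -0.4]
grip_width: 0.0428
gripper_force: 0.0
```

Call:
play_rows([
  [[0, 0.2, 0.13, 0.1, 0], [0, 0.4, 0.26, 0.2, 0], [0, 0.6, 0.4, 0.3, 0], [0, 0.8, 0.53, 0.4, 0], [0, 0.935, 0.615, 0.5, 0], [0, 0.935, 0.615, 0.5, 0], [0, 0.935, 0.615, 0.5, 0], [0, 0.935, 0.615, 0.5, 0]],
])

```text
clock: 4.17
tcp_pos: [0.4327, -0.2725, 0.1306]
orientation: [-2.216, -2.224, -0.0]
contact_force: [-0.7, -1.0, -0.7]
grip_width: 0.0426
gripper_force: 0.0
```

```bash
python3 - <<'E'
from h import *
print(get_obs()['tcp_pos'],get_obs()['clock'])
T=viewer.grab_frame('top');S=viewer.grab_frame('side')
a=cv2.resize(T['pixels'][250:370,400:600],None,fx=3,fy=3);b=cv2.resize(S['pixels'][60:200,320:440],None,fx=2.57,fy=2.57)
C=np.zeros((360,800,3),np.uint8);C[:360,:600]=a;C[:,600:]=cv2.resize(b,(308,360))[:,50:250]
cv2.imwrite('pics/d1.png',C[:,:,::-1])
E
```

```text
[ 0.43266299 -0.2725208   0.13058146] 4.1667
```

View pics/d1.png

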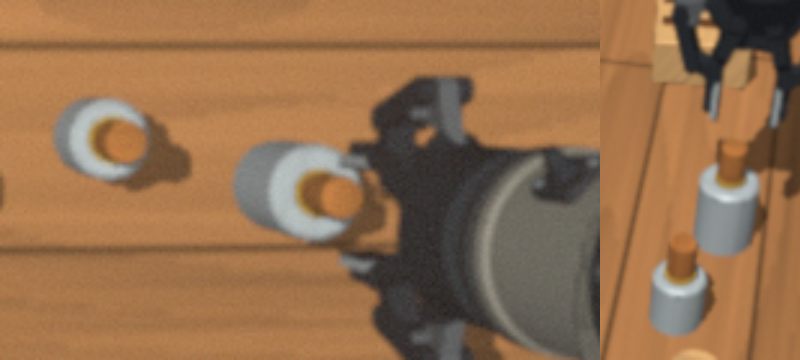

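```bash
cat > hd.py <<'E'
from h import *
# handle-top colour centroid near predicted position -> world xy at height z
def handle(p,x,y,z,w=16):
    u,v=proj(p,np.array([[x,y,z]]))[0]; im=cv2.cvtColor(p['pixels'],cv2.COLOR_RGB2HSV)
    return u,v
def unproj(p,uv,z):
    f=lambda w: proj(p,np.array([[w[0],w[1],z]]))[0]-uv
    return least_squares(f,[.5,0]).x
E
python3 - <<'E'
from hd import *
T=viewer.grab_frame('top')
print(proj(T,np.array([[.432,-.275,.102],[.4327,-.2725,.1306],[.4507,-.2725,.1306],[.4147,-.2725,.1306]])))
for uv,z in(((513.3,315.7),.102),((435,296),.086) ): print(unproj(T,np.array(uv),z))
print(unproj(T,np.array((400+124/3,250+140/3)),.086),unproj(T,np.array((120+215/3.6,270+123/3.6)),.054),unproj(T,np.array((120+703/3.6,270+80/3.6)),.07))
E
```

```text
[[512.8551183  318.12369731]
 [518.61243195 319.21472862]
 [518.56626506 307.47091445]
 [518.62544675 330.95328317]]
[ 0.43585001 -0.27575318]
[ 0.46733595 -0.15238916]
[ 0.466225   -0.16271558] [0.45150735 0.26814204] [0.47306698 0.04000762]
```

Call:
play_rows([
  [[0, -0.01, 0.018, 0, 0], [0, -0.01, 0.018, 0.1, 0], [0, -0.01, 0.018, 0.2, 0], [0, -0.01, 0.018, 0.29, 0], [0, -0.01, 0.018, 0.29, 0], [0, -0.01, 0.018, 0.29, 0], [0.6, -0.01, 0.018, 0.29, 0], [1, -0.01, 0.018, 0.29, 0], [1, -0.01, 0.018, 0.29, 0], [1, -0.01, 0.018, 0.29, 0], [1, -0.01, 0.018, 0.29, 0], [1, -0.01, 0.018, 0.29, 0]],
], grip_force=40)

```text
clock: 5.32
tcp_pos: [0.4363, -0.2777, 0.0747]
orientation: [2.22, 2.219, 0.0]
contact_force: [-1.5, -0.6, 6.3]
grip_width: 0.0227
gripper_force: 39.4
```

Call:
play_rows([
  [[1, 0, 0, -0.08, 0], [1, 0, 0, -0.22, 0], [1, 0, 0, -0.37, 0], [1, 0, 0, -0.52, 0], [1, 0.04, 0.04, -0.62, 0], [1, 0.14, 0.14, -0.65, 0], [1, 0.28, 0.28, -0.65, 0], [1, 0.43, 0.43, -0.65, 0], [1, 0.58, 0.58, -0.65, 0], [1, 0.73, 0.73, -0.65, 0], [1, 0.87, 0.87, -0.65, 0], [1, 1.0, 0.93, -0.65, 0]],
], grip_force=60)

```text
clock: 6.32
tcp_pos: [0.6245, -0.0738, 0.2035]
orientation: [2.219, 2.223, 0.004]
contact_force: [0.9, -0.5, -2.1]
grip_width: 0.0223
gripper_force: 59.2
```

Call:
play_rows([
  [[1, 0.14, 0, 0, 0], [1, 0.28, 0, 0, 0], [1, 0.43, 0, 0, 0], [1, 0.58, 0, 0, 0], [1, 0.73, 0, 0, 0], [1, 0.85, 0, 0.1, 0], [1, 0.9, 0, 0.2, 0], [1, 0.9, 0, 0.25, 0], [1, 0.9, 0, 0.25, 0], [1, 0.9, 0, 0.25, 0], [1, 0.9, 0, 0.25, 0]],
])

```text
clock: 7.23
tcp_pos: [0.6223, 0.1013, 0.1542]
orientation: [2.223, 2.218, 0.001]
contact_force: [0.6, -0.1, -1.9]
grip_width: 0.0222
gripper_force: 59.4
```

```bash
python3 - <<'E'
from hd import *
o=get_obs();print(o['tcp_pos'],o['contact_force'])
x,y,z=o['tcp_pos']; z0=z-.0747
for n in('side','top'):
    S=viewer.grab_frame(n)
    im=S['pixels'].copy()
    for P3 in (ring(x,y,z0,.027),ring(x,y,z0+.066,.027)): cv2.polylines(im,[np.int32(proj(S,P3)*8)],True,(0,255,255),1,cv2.LINE_AA,3)
    u,v=map(int,proj(S,np.array([[x,y,z0+.04]]))[0])
    c=cv2.resize(im[max(v-60,0):v+60,u-60:u+60],(480,480),interpolation=cv2.INTER_CUBIC)
    cv2.imwrite('pics/d2%s.png'%n,c[:,:,::-1])
E
python3 -c "
import cv2,numpy as np
cv2.imwrite('pics/d2.png',np.hstack([cv2.resize(cv2.imread('pics/d2%s.png'%n),(400,400)) for n in('side','top')]))"
```

```text
[0.62232594 0.10132925 0.1541748 ] [ 0.62908708 -0.13778347 -1.85186167]
```

View pics/d2.png

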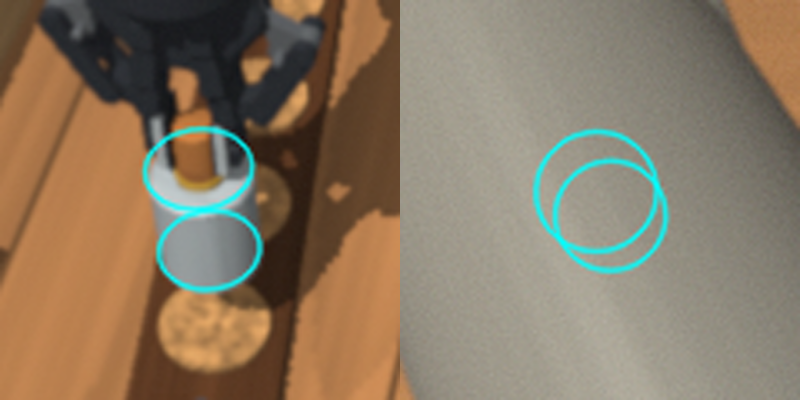

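Call:
play_rows([
  [[1, 0.012, 0, 0.08, 0], [1, 0.012, 0, 0.16, 0], [1, 0.012, 0, 0.22, 0], [1, 0.012, 0, 0.27, 0], [1, 0.012, 0, 0.29, 0], [1, 0.012, 0, 0.3, 0], [1, 0.012, 0, 0.303, 0], [1, 0.012, 0, 0.303, 0], [1, 0.012, 0, 0.303, 0]],
])

```text
clock: 8.08
tcp_pos: [0.622, 0.1058, 0.0933]
orientation: [2.221, 2.221, 0.002]
contact_force: [-0.1, -0.5, -2.3]
grip_width: 0.0226
gripper_force: 59.4
```

Call:
play_rows([
  [[1, 0, 0, 0.004, 0], [1, 0, 0, 0.004, 0], [0.6, 0, 0, 0.004, 0], [0.2, 0, 0, 0.004, 0], [0, 0, 0, 0.004, 0], [0, 0, 0, 0.004, 0], [0, 0, 0, -0.1, 0], [0, 0, 0, -0.25, 0], [0, 0, 0, -0.35, 0], [0, 0, 0, -0.4, 0], [0, 0, 0, -0.4, 0]],
])

```text
clock: 9.0
tcp_pos: [0.623, 0.106, 0.1751]
orientation: [2.22, 2.22, 0.006]
contact_force: [-0.2, 0.3, 0.1]
grip_width: 0.0424
gripper_force: 0.0
```

Call:
play_rows([
  [[0, -0.14, -0.11, 0, 0], [0, -0.3, -0.24, 0, 0], [0, -0.46, -0.36, 0, 0], [0, -0.62, -0.48, 0, 0], [0, -0.78, -0.6, 0.1, 0], [0, -0.9, -0.7, 0.2, 0], [0, -1, -0.78, 0.2, 0], [0, -1, -0.78, 0.2, 0]],
])

```text
clock: 9.67
tcp_pos: [0.4591, -0.0994, 0.1296]
orientation: [-2.225, -2.21, 0.012]
contact_force: [0.4, -2.1, -0.2]
grip_width: 0.043
gripper_force: 0.0
```

Call:
play_rows([
  [[0, -0.16, 0, 0, 0], [0, -0.34, 0, 0, 0], [0, -0.34, 0, 0, 0], [0, -0.34, 0, 0, 0], [0, -0.34, 0, 0, 0]],
])

```text
clock: 10.08
tcp_pos: [0.4652, -0.1618, 0.1319]
orientation: [-2.22, -2.22, 0.0]
contact_force: [0.4, 0.6, 0.9]
grip_width: 0.0426
gripper_force: 0.0
```

```bash
python3 - <<'E'
from hd import *
o=get_obs();print(o['tcp_pos'],o['clock']); x,y,z=o['tcp_pos']
T=viewer.grab_frame('top');S=viewer.grab_frame('side')
im=T['pixels'].copy()
u,v=map(int,proj(T,np.array([[x,y,.086]]))[0]); print(u,v,proj(T,np.array([[x,y,z]])))
a=cv2.resize(im[v-50:v+50,u-50:u+50],(400,400),interpolation=cv2.INTER_CUBIC)
u,v=map(int,proj(S,np.array([[.622,.105,.06]]))[0])
b=cv2.resize(S['pixels'][v-50:v+50,u-50:u+50],(400,400),interpolation=cv2.INTER_CUBIC)
cv2.imwrite('pics/c1.png',np.hstack([a,b])[:,:,::-1])
for n,xy,p in(('d',(.622,.105),S),('d',(.622,.105),T)):
    q=proj(p,punch(*xy,n,.018)); d=near(p,'punch_d',(bbox(q)[:2]+bbox(q)[2:])/2)
    if d: print(fit(lambda x,y:punch(x,y,n,.018),[(p,d['rect'])],xy))
E
```

```text
[ 0.46515777 -0.16183251  0.13185718] 10.0833
440 297 [[448.30729248 298.55696834]]
(array([0.61271259, 0.11411058]), array([-1.30958837,  0.6769019 ,  1.57486264, -0.73400908]))
(array([0.61851841, 0.10639568]), array([-0.76438264,  1.93918291,  0.87378677, -3.27983647]))
```

View pics/c1.png

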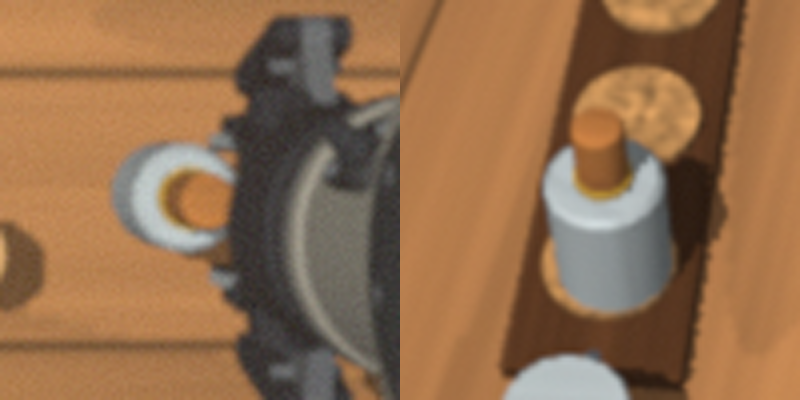

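d stands well inside its cork, about 2 mm off centre. c lies between the fingers.

Call:
play_rows([
  [[0, 0, 0.012, 0.1, 0], [0, 0, 0.012, 0.2, 0], [0, 0, 0.012, 0.3, 0], [0, 0, 0.012, 0.36, 0], [0, 0, 0.012, 0.36, 0], [0, 0, 0.012, 0.36, 0], [0.6, 0, 0.012, 0.36, 0], [1, 0, 0.012, 0.36, 0], [1, 0, 0.012, 0.36, 0], [1, 0, 0.012, 0.36, 0], [1, 0, 0.012, 0.36, 0]],
], grip_force=60)

```text
clock: 11.2
tcp_pos: [0.4686, -0.1625, 0.0616]
orientation: [2.22, 2.221, 0.001]
contact_force: [-0.9, 0.1, 5.8]
grip_width: 0.0221
gripper_force: 58.9
```

Call:
play_rows([
  [[1, 0, 0, -0.08, 0], [1, 0, 0, -0.2, 0], [1, 0, 0, -0.34, 0], [1, 0.1, 0.1, -0.42, 0], [1, 0.23, 0.22, -0.45, 0], [1, 0.37, 0.35, -0.45, 0], [1, 0.51, 0.48, -0.45, 0], [1, 0.65, 0.61, -0.4, 0], [1, 0.77, 0.72, -0.35, 0], [1, 0.86, 0.8, -0.3, 0], [1, 0.885, 0.82, -0.25, 0], [1, 0.885, 0.82, -0.22, 0]],
])

```text
clock: 12.2
tcp_pos: [0.6318, 0.0171, 0.1031]
orientation: [-2.216, -2.224, 0.0]
contact_force: [-1.3, 0.1, -2.2]
grip_width: 0.0222
gripper_force: 59.2
```

Call:
play_rows([
  [[1, 0, 0, 0, 0], [1, 0, 0, 0, 0], [1, 0, 0, 0, 0]],
])

```text
clock: 12.45
tcp_pos: [0.6314, 0.0125, 0.1051]
orientation: [2.223, 2.219, -0.001]
contact_force: [0.2, -0.9, -2.5]
grip_width: 0.0224
gripper_force: 59.3
```

Call:
play_rows([
  [[1, 0.012, 0, 0.05, 0], [1, 0.012, 0, 0.09, 0], [1, 0.012, 0, 0.11, 0], [1, 0.012, 0, 0.12, 0], [1, 0.012, 0, 0.125, 0], [1, 0.012, 0, 0.125, 0], [1, 0.012, 0, 0.125, 0]],
])

```text
clock: 13.03
tcp_pos: [0.6318, 0.0169, 0.0798]
orientation: [2.221, 2.222, -0.0]
contact_force: [-1.7, -0.3, 0.2]
grip_width: 0.0222
gripper_force: 59.7
```

Call:
play_rows([
  [[1, 0, 0, 0.002, 0], [0.6, 0, 0, 0.002, 0], [0.2, 0, 0, 0.002, 0], [0, 0, 0, 0.002, 0], [0, 0, 0, 0.002, 0], [0, 0, 0, -0.1, 0], [0, 0, 0, -0.25, 0], [0, 0, -0.1, -0.25, 0], [0, 0.05, -0.3, -0.25, 0], [0, 0.1, -0.5, -0.2, 0], [0, 0.11, -0.7, -0.15, 0], [0, 0.11, -0.79, -0.12, 0]],
])

```text
clock: 14.03
tcp_pos: [0.4684, 0.0394, 0.1026]
orientation: [-2.217, -2.223, 0.005]
contact_force: [-0.1, -0.7, -0.7]
grip_width: 0.0428
gripper_force: 0.0
```

Call:
play_rows([
  [[0, 0, 0, 0, 0], [0, 0, 0, 0, 0], [0, 0, 0, 0, 0]],
])

```text
clock: 14.28
tcp_pos: [0.4756, 0.0391, 0.1043]
orientation: [2.221, 2.22, 0.003]
contact_force: [0.6, -0.5, 0.3]
grip_width: 0.0427
gripper_force: 0.0
```

```bash
python3 - <<'E'
from hd import *
o=get_obs();print(o['tcp_pos'],o['clock']); x,y,z=o['tcp_pos']
T=viewer.grab_frame('top');S=viewer.grab_frame('side')
im=T['pixels'].copy()
u,v=map(int,proj(T,np.array([[x,y,.07]]))[0]); print(u,v,proj(T,np.array([[x,y,z]])))
a=cv2.resize(im[v-50:v+50,u-50:u+50],(400,400),interpolation=cv2.INTER_CUBIC)
u,v=map(int,proj(S,np.array([[.632,.015,.06]]))[0])
b=cv2.resize(S['pixels'][v-50:v+50,u-50:u+50],(400,400),interpolation=cv2.INTER_CUBIC)
cv2.imwrite('pics/b1.png',np.hstack([a,b])[:,:,::-1])
E
```

```text
[0.47559786 0.03913062 0.10432845] 14.2833
315 290 [[315.49401903 291.26199569]]
```

View pics/b1.png

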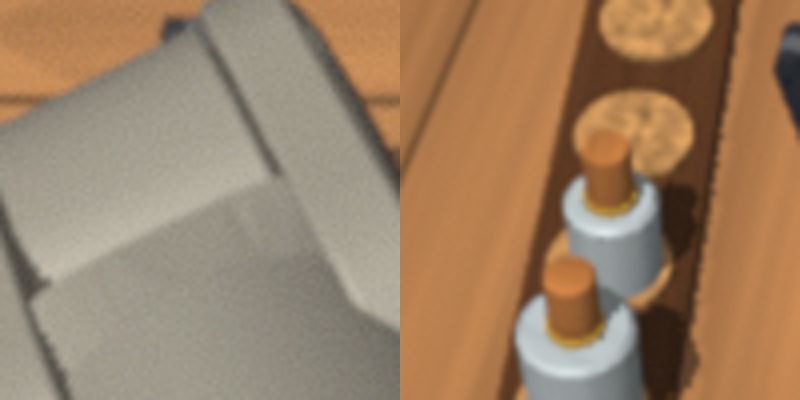

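c is centred on its cork. The arm hides b from above, so I'll go by the earlier fit.

Call:
play_rows([
  [[0, 0, -0.012, 0.1, 0], [0, 0, -0.012, 0.2, 0], [0, 0, -0.012, 0.28, 0], [0, 0, -0.012, 0.295, 0], [0, 0, -0.012, 0.295, 0], [0, 0, -0.012, 0.295, 0], [0.6, 0, -0.012, 0.295, 0], [1, 0, -0.012, 0.295, 0], [1, 0, -0.012, 0.295, 0], [1, 0, -0.012, 0.295, 0], [1, 0, -0.012, 0.295, 0]],
])

```text
clock: 15.3
tcp_pos: [0.4725, 0.0392, 0.0458]
orientation: [2.22, 2.22, 0.003]
contact_force: [-0.5, 0.2, 6.1]
grip_width: 0.0221
gripper_force: 58.6
```

Call:
play_rows([
  [[1, 0, 0, -0.08, 0], [1, 0, 0, -0.22, 0], [1, -0.04, 0.05, -0.37, 0], [1, -0.12, 0.16, -0.5, 0], [1, -0.21, 0.3, -0.58, 0], [1, -0.31, 0.45, -0.6, 0], [1, -0.41, 0.6, -0.57, 0], [1, -0.5, 0.74, -0.45, 0], [1, -0.56, 0.83, -0.35, 0], [1, -0.568, 0.846, -0.25, 0], [1, -0.568, 0.846, -0.2, 0], [1, -0.568, 0.846, -0.2, 0]],
])

```text
clock: 16.3
tcp_pos: [0.6383, -0.0744, 0.082]
orientation: [-2.218, -2.219, 0.005]
contact_force: [-0.1, 0.6, -0.7]
grip_width: 0.0222
gripper_force: 59.1
```

Call:
play_rows([
  [[1, 0, 0, 0, 0], [1, 0, 0, 0, 0], [1, 0, 0, 0, 0]],
])

```text
clock: 16.55
tcp_pos: [0.6413, -0.0739, 0.0865]
orientation: [2.219, 2.221, 0.003]
contact_force: [0.2, -0.1, -1.2]
grip_width: 0.0219
gripper_force: 59.1
```

Down .0227 to 0.0638 and release.

Call:
play_rows([
  [[1, 0, 0, 0.05, 0], [1, 0, 0, 0.085, 0], [1, 0, 0, 0.1, 0], [1, 0, 0, 0.108, 0], [1, 0, 0, 0.111, 0], [1, 0, 0, 0.111, 0], [1, 0, 0, 0.111, 0]],
])

```text
clock: 17.13
tcp_pos: [0.6401, -0.0746, 0.0639]
orientation: [-2.221, -2.221, 0.002]
contact_force: [-7.0, 0.4, 14.0]
grip_width: 0.0224
gripper_force: 60.7
```

Call:
play_rows([
  [[1, 0, 0, -0.004, 0], [1, 0, 0, -0.004, 0], [0.6, 0, 0, -0.004, 0], [0.2, 0, 0, -0.004, 0], [0, 0, 0, -0.004, 0], [0, 0, 0, -0.004, 0], [0, 0, 0, -0.1, 0], [0, 0, 0, -0.25, 0], [0, 0, 0, -0.4, 0], [0, 0, 0, -0.4, 0]],
])

```text
clock: 17.97
tcp_pos: [0.6445, -0.0743, 0.1485]
orientation: [2.217, 2.217, 0.01]
contact_force: [1.5, -0.5, 0.3]
grip_width: 0.0424
gripper_force: 0.0
```

Call:
play_rows([
  [[0, 0.05, -0.1, 0, 0], [0, 0.15, -0.25, 0, 0], [0, 0.3, -0.4, 0, 0], [0, 0.45, -0.55, 0, 0], [0, 0.6, -0.7, 0, 0], [0, 0.75, -0.85, 0, 0], [0, 0.9, -0.95, 0, 0], [0, 1, -0.95, 0, 0], [0, 1, -0.95, 0, 0]],
])

```text
clock: 18.72
tcp_pos: [0.4495, 0.1304, 0.1431]
orientation: [-2.213, -2.229, -0.004]
contact_force: [0.3, 0.7, -0.6]
grip_width: 0.0426
gripper_force: 0.0
```

Call:
play_rows([
  [[0, 0.15, 0, 0, 0], [0, 0.32, 0, 0, 0], [0, 0.5, 0, 0, 0], [0, 0.65, 0, 0, 0], [0, 0.71, 0, 0.1, 0], [0, 0.71, 0, 0.25, 0], [0, 0.71, 0, 0.25, 0], [0, 0.71, 0, 0.25, 0], [0, 0.71, 0, 0.25, 0]],
])

```text
clock: 19.47
tcp_pos: [0.4513, 0.2667, 0.0931]
orientation: [2.223, 2.22, 0.0]
contact_force: [0.7, 0.2, -0.3]
grip_width: 0.0426
gripper_force: 0.0
```

```bash
python3 - <<'E'
from hd import *
o=get_obs();print(o['tcp_pos'],o['clock']); x,y,z=o['tcp_pos']
S=viewer.grab_frame('side')
def crop(p,w,s=50):
    u,v=map(int,proj(p,np.array([w]))[0]); return cv2.resize(p['pixels'][v-s:v+s,u-s:u+s],(400,400),interpolation=cv2.INTER_CUBIC)
cv2.imwrite('pics/a1.png',np.hstack([crop(S,(.4515,.268,.04)),crop(S,(.6416,-.0743,.06))])[:,:,::-1])
E
```

```text
[0.45134205 0.2666815  0.09311966] 19.4667
```

View pics/a1.png

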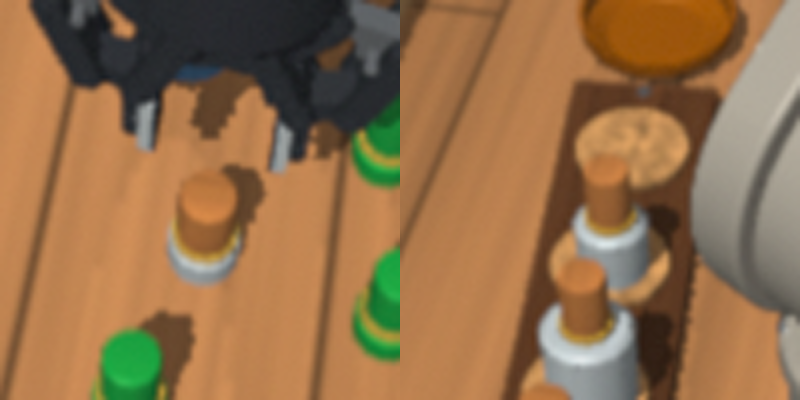

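b stands centred and the fingers straddle a, clear of the green ones.

Call:
play_rows([
  [[0, 0.004, 0, 0.1, 0], [0, 0.004, 0, 0.2, 0], [0, 0.004, 0, 0.28, 0], [0, 0.004, 0, 0.318, 0], [0, 0.004, 0, 0.318, 0], [0, 0.004, 0, 0.318, 0], [0.6, 0.004, 0, 0.318, 0], [1, 0.004, 0, 0.318, 0], [1, 0.004, 0, 0.318, 0], [1, 0.004, 0, 0.318, 0], [1, 0.004, 0, 0.318, 0]],
])

```text
clock: 20.43
tcp_pos: [0.4516, 0.2687, 0.0304]
orientation: [2.221, 2.221, 0.003]
contact_force: [-1.2, -0.4, 7.4]
grip_width: 0.0223
gripper_force: 58.5
```

Call:
play_rows([
  [[1, 0, 0, -0.08, 0], [1, 0, 0, -0.22, 0], [1, 0, 0, -0.38, 0], [1, -0.06, 0, -0.54, 0], [1, -0.16, 0, -0.65, 0], [1, -0.3, 0, -0.7, 0], [1, -0.44, 0, -0.7, 0], [1, -0.58, 0, -0.7, 0], [1, -0.72, 0, -0.7, 0], [1, -0.86, 0, -0.7, 0], [1, -1, 0, -0.7, 0]],
])

```text
clock: 21.35
tcp_pos: [0.4506, 0.0668, 0.1697]
orientation: [2.22, 2.221, 0.001]
contact_force: [0.6, -0.2, -1.5]
grip_width: 0.0222
gripper_force: 58.9
```

Call:
play_rows([
  [[1, -0.14, 0, 0, 0], [1, -0.28, 0.05, 0, 0], [1, -0.42, 0.12, 0, 0], [1, -0.56, 0.22, 0, 0], [1, -0.7, 0.34, 0, 0], [1, -0.84, 0.47, 0, 0], [1, -0.95, 0.6, 0, 0], [1, -1, 0.74, 0, 0], [1, -1, 0.88, 0, 0], [1, -1, 0.96, 0, 0], [1, -1, 1.0, 0, 0], [1, -1, 1.0, 0, 0]],
])

```text
clock: 22.35
tcp_pos: [0.6518, -0.1312, 0.1691]
orientation: [2.22, 2.222, 0.002]
contact_force: [-0.0, -0.1, -0.8]
grip_width: 0.0219
gripper_force: 58.9
```

Call:
play_rows([
  [[1, -0.06, 0, 0.03, 0], [1, -0.13, 0, 0.1, 0], [1, -0.165, 0, 0.2, 0], [1, -0.165, 0, 0.32, 0], [1, -0.165, 0, 0.42, 0], [1, -0.165, 0, 0.5, 0], [1, -0.165, 0, 0.5, 0], [1, -0.165, 0, 0.5, 0], [1, -0.165, 0, 0.5, 0]],
])

```text
clock: 23.1
tcp_pos: [0.6505, -0.1659, 0.0695]
orientation: [2.222, 2.22, -0.0]
contact_force: [-0.8, 0.2, 0.4]
grip_width: 0.0221
gripper_force: 58.9
```

Down .021 to 0.0484.

Call:
play_rows([
  [[1, 0.005, 0, 0.05, 0], [1, 0.005, 0, 0.08, 0], [1, 0.005, 0, 0.094, 0], [1, 0.005, 0, 0.102, 0], [1, 0.005, 0, 0.102, 0], [1, 0.005, 0, 0.102, 0]],
])

```text
clock: 23.6
tcp_pos: [0.6509, -0.1637, 0.0486]
orientation: [2.221, 2.222, 0.0]
contact_force: [-0.1, 0.3, -1.1]
grip_width: 0.022
gripper_force: 59.3
```

Call:
play_rows([
  [[1, 0, 0, 0.003, 0], [1, 0, 0, 0.003, 0], [0.6, 0, 0, 0.003, 0], [0.2, 0, 0, 0.003, 0], [0, 0, 0, 0.003, 0], [0, 0, 0, 0.003, 0], [0, 0, 0, -0.1, 0], [0, 0, 0, -0.25, 0], [0, 0, 0, -0.4, 0], [0, 0, 0, -0.6, 0]],
])

```text
clock: 24.43
tcp_pos: [0.6492, -0.1636, 0.1674]
orientation: [-2.218, -2.219, 0.004]
contact_force: [-0.4, -0.4, -0.1]
grip_width: 0.0428
gripper_force: 0.0
```

Call:
play_rows([
  [[0, -0.15, -0.1, 0, 0], [0, -0.3, -0.25, 0, 0], [0, -0.45, -0.4, 0, 0], [0, -0.6, -0.6, 0, 0], [0, -0.8, -0.8, 0, 0], [0, -1, -0.9, 0, 0], [0, -1, -0.9, 0, 0], [0, -1, -0.9, 0, 0]],
])

```text
clock: 25.1
tcp_pos: [0.4652, -0.3712, 0.1682]
orientation: [2.233, 2.21, -0.007]
contact_force: [-0.1, -0.4, -0.4]
grip_width: 0.0424
gripper_force: 0.0
```

```bash
python3 - <<'E'
from hd import *
print(get_obs()['tcp_pos'],get_obs()['clock'])
T,S=viewer.grab_frame('top'),viewer.grab_frame('side')
ims=[]
for p,(a,b,c,d) in((T,(145,245,230,530)),(S,(100,300,220,340))):
    im=cv2.resize(p['pixels'],None,fx=3,fy=3,interpolation=cv2.INTER_CUBIC)
    ims.append(im[a*3:b*3,c*3:d*3])
R=dict(a=(.6513,-.1638),b=(.6416,-.0743),c=(.6318,.0152),d=(.6221,.1046))
for n,w in R.items():
    for p in(T,S):
        q=bbox(proj(p,punch(*w,n,.018))); d=near(p,'punch_a',(q[:2]+q[2:])/2)
        if d: v,e=fit(lambda x,y:punch(x,y,n,.018),[(p,d['rect'])],w); print(n,'T' if p is T else 'S',((v-w)*1e3).round(1),e.round(1))
t=cv2.resize(ims[0],(540,180)); s=cv2.resize(ims[1],(258,430)); C=np.zeros((430,800,3),np.uint8); C[:180,:540]=t; C[:,540:798]=s
cv2.imwrite('pics/end.png',C[:,:,::-1])
E
```

```text
[ 0.4651849  -0.37119791  0.168161  ] 25.1
a S [-4.8  9.8] [ 1.4 -0.4 -1.5  0.4]
b T [ 5.3 -4.2] [ 8.6  2.4 -3.4 -9.2]
b S [-4.8  2.3] [-0.9 -2.2  1.   1.7]
c T [-4.3  2.9] [ 2.5  1.2 -2.5 -1.3]
c S [-7.2  5.5] [ 0.3 -2.7 -0.3  2.4]
d T [-2.2 -0.3] [ 1.4  1.  -1.9 -1.2]
d S [-6.   7.9] [-1.  -0.1  1.2  0.1]
```

View pics/end.png

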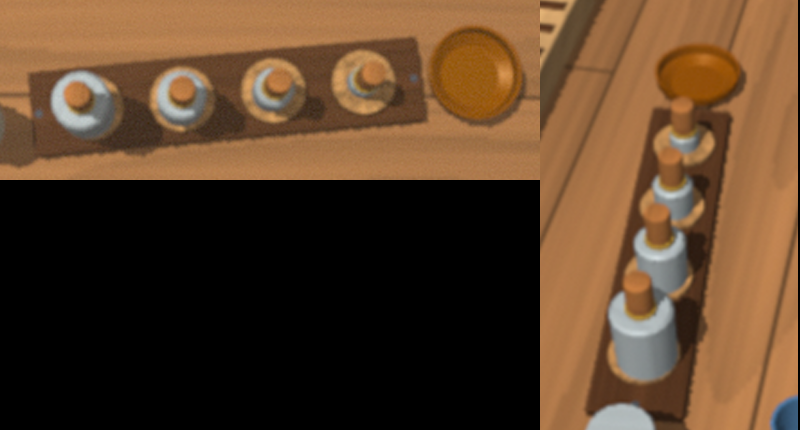

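All four stand upright and centred: a, b, c, d counted from the dish at (475,73) in the top crop. The gripper is clear.

```bash
python3 -c "
from bench import r
print(r.hand_in())"
```

```text
the job is handed in; nothing more can be done
None
```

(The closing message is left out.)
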